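# Set the bar guide's thumbscrew to running clearance

### The arm

A 6-joint arm with a two-finger parallel gripper is mounted at the origin on a cart in front of the work surface, level with it; the furniture and walls round the work are solid. World frame = base frame: x ahead of the robot, y to its left, z up, the work surface at z = 0. Lengths are in m, angles in degrees, forces in N, time in s.
With the tool pointing down it reaches from about 0.375 to 0.9 m from the base axis. Payload 3.1 kg.
Tool frame: the origin (TCP) lies at the very end of the fingers, on their centre line; the grasp point (between the pads) lies 19 mm behind it; z points along the fingers, y is the line along which they close (so a half turn about z gives the same grasp; the last joint's range is limited). The gripper opens to 87 mm and grips with 3 to 60 N. Pads are 19 mm wide; open, the fingers measure 117 mm over their backs; the gripper's body (75 mm by 190 mm) begins 51 mm behind the grasp point.
Start: joints at [-76.347, 30.224, 82.088, -0, 67.689, -10.227], TCP at [0.253, -0.571, 0.191] pointing down, gripper open.
Joint ranges: [-176.69, 176.69], [-43.24, 126.21], [12.49, 139.97], [-82, 262], [0, 151.66], [-163.58, 163.58]. Speed limits (degrees/s): [159.86, 159.86, 180, 180, 180, 180].

### API

Orientations are given as a 3x3 rotation matrix whose columns are the frame's x, y, z axes.
In Python, from rig import bot, imaging gives the robot as it stands.
- The arm moves only by the tool drive_tool, never from a script. Its argument "deltas" is text: rows parted by semicolons, each of 5 numbers parted by spaces: the finger opening in mm, from 0 to 87, then the shift along the world's x, y, z in mm, then the turn about the world's z in rad. In form: jaw dx dy dz twist; .... A call has 1 to 12 rows; each row is the pose to reach, as a shift and turn from the pose commanded when the call began; what a row does not reach only later rows make up. A row lasts 1/10 s, in which the tool goes at most 50 mm and 8.59 degrees, less where a joint would pass 70% of its speed; a pose out of reach is approached as far as the arm can. A call with a gripper value outside its range is refused whole. The fingers move at their own pace and stop on an object; the grip force is fixed at half the most. Time passes only in rows, so rows that repeat a pose let the fingers close. It gives the time, the measured TCP pose, the force, the opening and the grip force at its end, in the units of the state.
- bot.read_state(): the state, without advancing time (a new reading comes with each control period).
- imaging.capture(name): name is "scene" or "top"; returns the picture (480x640x3 uint8, red, green, blue); there is no depth.
- imaging.camera_model(name): a dict with "fx", "fy", "cx", "cy" (pixels), "T" (4x4, takes a point from camera to world coordinates). Camera axes: x right, y down, z forward; pixel columns grow to the right and rows downward; lengths in m; the calibration is good to about 2 mm. A picture is of the moment at which its call begins. camera_model takes no time and is no camera call.
- bot.hand_in(): hands the job in; it is judged then, once.
The state is a dict: "time_s": time; "joint_positions": joint angles; "qvel": joint speeds; "tau": joint torques, N m; "position": TCP position; "tcp_rot": TCP orientation; "force": force on the tool from outside, world axes, zero at the start; "moment": the same for the moment, N m; "opening": opening from 0.0 (shut) to 1.0 (fully open); "grasp_force": force on a finger pad.
Only numpy, scipy, OpenCV 4.12 (cv2) and the standard library are available. Lean on these libraries where they do the work, as an engineer would, in place of code of your own. Each camera call takes 0.05 s, during which the arm holds its last target. There are 200 camera calls.

### The job

Lift the roll of tape up and off the thumbscrew of the bar guide and lay it gently, flat on the bench, clear of the guide, leaving the other things where they are. Then turn the thumbscrew clockwise (seen from above) until it seats fully home on the bar, and back it off a quarter turn so that the bar would just slide freely. Finish while still holding the thumbscrew's head gripped between the fingers at that setting: do not let go.

Things in the scene. Friction and masses are not known exactly. Their poses are not given: they have to be found in the camera images.
- bar_guide: Fixed bar guide on the bench, yaw varies. Origin: centre of underside, z up. Base plate 90 (x) x 80 (y) x 12 mm; tower 44 x 44 mm up to z 80, then a round boss of 44 mm diameter up to z 88. A square aluminium bar 20 x 240 x 20 mm, fixed, runs through the tower along y at z 12 to 32, out to 120 mm either side. The thumbscrew stands upright on the guide's z axis.
- paddle (a point): Point on the thumbscrew's axis, 114 mm above the bench, in the flat steel head gripped to turn it; turns with the screw. Head: upright plate 27 mm wide along the point's x, 9 mm thick along its y, from 92 to 126 mm above the bench; below it a disc of 22 mm diameter (88 to 92 mm). A half turn makes the head look the same.
- thumbscrew (a joint): Angle of the thumbscrew, rad. 0 = seated fully home on the bar (hard stop); grows as it is backed off, anticlockwise seen from above. Starts 0.7 to 1.9 rad off its seat; far stop at 4. Friction of about 0.06 N m holds it where it is left; its height stays the same as it turns.
- tape_roll: Loose roll of black insulating tape, 65 mm outside diameter, hole 34 mm, 19 mm high, about 50 g. Origin: centre of its underside, z along its axis. It starts hung over the thumbscrew's head, lying flat on the boss (underside 88 mm above the bench); it comes free once lifted straight up by 38 mm. Free bench to lay it on: just behind the guide (its +x side, away from the robot).
- pliers: Bystander: grey-handled pliers lying on the bench, 53 x 186 x 14 mm, long along its y, origin under its centre. Leave alone.
- tape_measure: Bystander: yellow tape measure 43 x 86 x 66 mm, origin under its centre. Leave alone.
There are look-alikes about, which are no part of the job. There is more than one size of the tape_roll; the one meant has the size given above.

How it is judged (in metres and radians):
On the way, in this order (a step that is already met when the one before it is completed fails the run):
1. the roll of tape lies on the bench, let go, clear of the guide (height (world z) of tape_roll below 0.023 m and contact force between tape_roll and bar_guide below 0.1 N and contact force between the fingers and tape_roll below 0.1 N and linear speed of tape_roll below 0.02 m/s), for 0.2 s.
2. the thumbscrew is seated (within 0.06 rad of its stop) (value of joint thumbscrew below 0.06 rad), for 0.1 s.
At the end, for the whole second after the job is handed in: Roll lying on the bench (origin below 23 mm), at rest, not touching guide or fingers; thumbscrew a quarter turn (1.57 +- 0.2 rad) off its seat, its head still gripped between the fingers (over 2 N, grasp point within 25 mm of the paddle site) (all of step 1 and value of joint thumbscrew between 1.371 and 1.771 rad and contact force between the fingers and thumbscrew above 2 N and distance between the grasp point and paddle below 0.025 m); the arm keeps its last pose, push and grip.
It fails at once if the pliers shifted more than 20 mm (distance of pliers from where it was at the start of the episode above 0.02 m).
It fails at once if the tape measure shifted more than 20 mm (distance of tape_measure from where it was at the start of the episode above 0.02 m).
It fails at once if the roll is dropped or thrown (faster than 0.9 m/s while not held) (linear speed of tape_roll above 0.9 m/s and contact force between the fingers and tape_roll below 0.05 N).
It also fails if it takes over 64 s, if anything falls off the work surface, if the arm or the gripper's body presses on something with over 40 N, if the wrist force passes 120 N, or if a joint passes its speed limit or range.

## Working session

There is one attempt and no reset: what is moved stays moved. The work goes in short steps, Python scripts to look and compute and a tool call to move; the robot and the scene stay as the last step left them, time stands still between calls to the robot, and variables do not carry over. Pictures are saved under pics/ and viewed, at most 10 in all, crops included, and the job is handed in when it is done.

Besides the shell and the picture viewer there is one more tool, called by a JSON object that holds its "name" and its "arguments". drive_tool: Moves the arm, as the interface text tells. Its arguments: {"type":"object","properties":{"deltas":{"type":"string"}},"required":["deltas"]}

```bash
mkdir -p pics; python3 - <<'E'
from rig import bot, imaging
import cv2, numpy as np
for n in ("scene","top"):
    im=imaging.capture(n); cv2.imwrite(f"pics/{n}0.png",im[:,:,::-1])
    m=imaging.camera_model(n); print(n,m["fx"],m["cx"],m["cy"],np.round(m["T"],3).tolist())
s=bot.read_state(); print(s["time_s"],s["position"],np.round(s["tcp_rot"],3).tolist(),s["opening"])
E
```

```text
scene 535.1744083445424 323.1742282503401 245.9210954502921 [[-0.868, -0.318, 0.382, 0.299], [-0.497, 0.568, -0.656, 0.399], [-0.009, -0.759, -0.651, 0.673], [0.0, 0.0, 0.0, 1.0]]
top 465.8317934637645 313.6915539507539 242.78670368145828 [[0.028, -0.996, 0.08, 0.536], [-1.0, -0.028, -0.001, -0.147], [0.003, -0.08, -0.997, 0.962], [0.0, 0.0, 0.0, 1.0]]
0.1 [ 0.25285226 -0.57078758  0.19048024] [[0.914, 0.405, -0.001], [0.405, -0.914, 0.002], [0.0, -0.002, -1.0]] 1.0049638400531877
```

View pics/scene0.png

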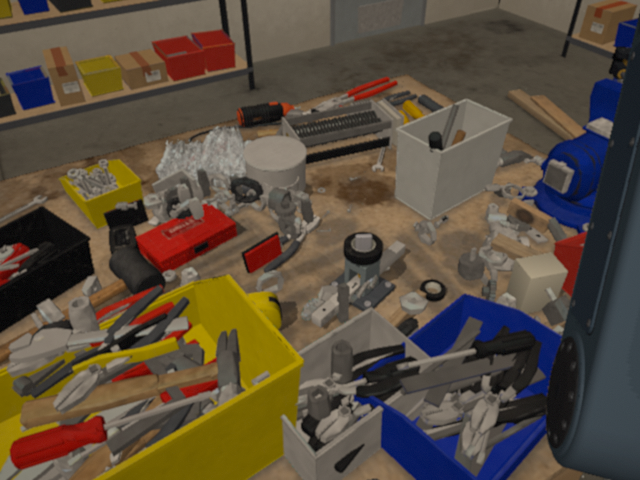

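View pics/top0.png

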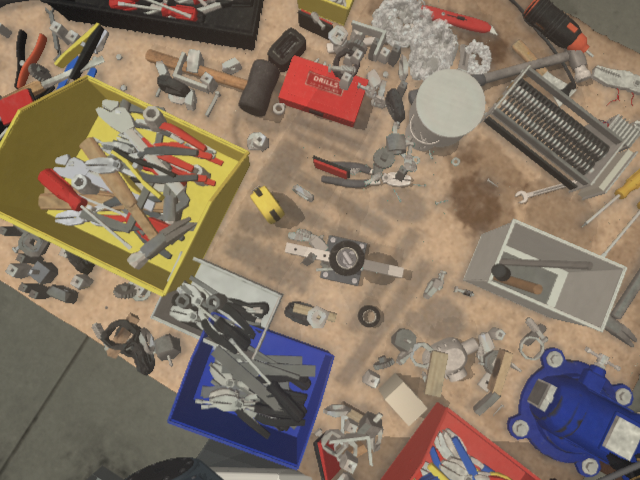

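The roll sits on the guide at about (347,257) in top and (363,248) in scene. There is a smaller look-alike roll at (370,316) in top. I'll zoom in and measure.

```bash
cat > h.py <<'E'
import numpy as np, cv2
from rig import bot, imaging
def ray(n,uv,z):
    m=imaging.camera_model(n);T=np.array(m["T"])
    d=T[:3,:3]@np.array([(uv[0]-m["cx"])/m["fx"],(uv[1]-m["cy"])/m["fy"],1.])
    return T[:3,3]+d*(z-T[2,3])/d[2]
def pix(n,p):
    m=imaging.camera_model(n);T=np.array(m["T"]);c=T[:3,:3].T@(np.array(p)-T[:3,3])
    return m["fx"]*c[0]/c[2]+m["cx"],m["fy"]*c[1]/c[2]+m["cy"]
E
python3 - <<'E'
from h import *
a=cv2.imread("pics/top0.png");b=cv2.imread("pics/scene0.png")
A=cv2.resize(a[200:330,270:430],(800,650),interpolation=cv2.INTER_CUBIC)[:600]
cv2.imwrite("pics/zt.png",A)
B=cv2.resize(b[220:330,290:430],(763,600),interpolation=cv2.INTER_CUBIC);cv2.imwrite("pics/zs.png",B)
# roll dark blob in top
for n,im,(u,v),r in(("top",a,(347,257),26),("scene",b,(363,248),26)):
    g=im.max(2);m=np.zeros_like(g);cv2.circle(m,(u,v),r,255,-1)
    m=((g<55)&(m>0)).astype(np.uint8)
    c=max(cv2.findContours(m,cv2.RETR_EXTERNAL,cv2.CHAIN_APPROX_NONE)[0],key=cv2.contourArea)
    e=cv2.fitEllipse(c);print(n,e,cv2.boundingRect(c),ray(n,e[0],.107 if n=="top" else .0975))
E
```

```text
Traceback (most recent call last):
ValueError: max() iterable argument is empty
```

View pics/zt.png

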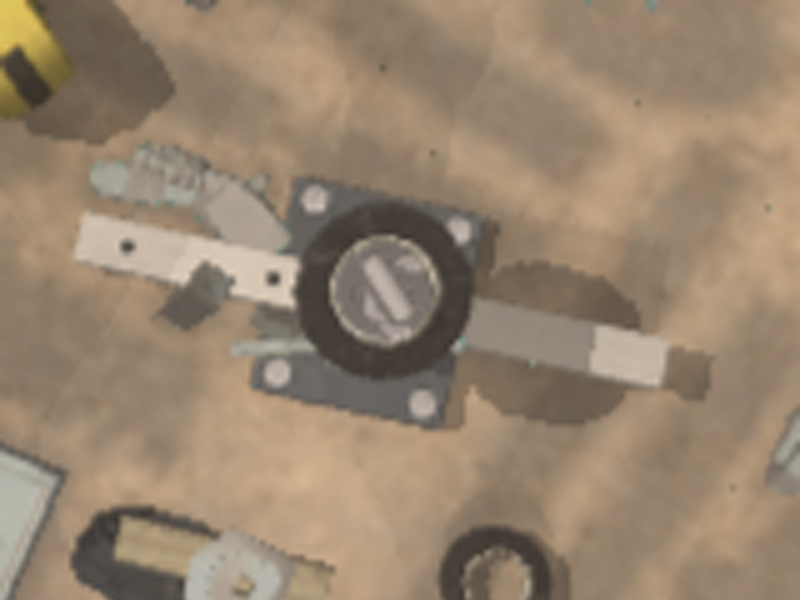

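View pics/zs.png

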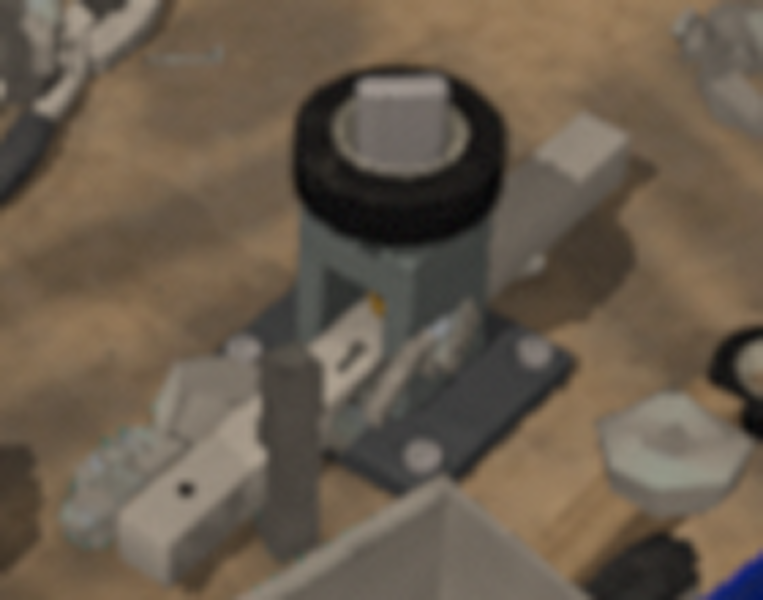

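The zoomed top view shows the roll as a circle centred at (384,290), r≈88, which is about 64 mm. The paddle runs from (370,258) to (402,318). The bench up and to the right of the guide is clear, with the pliers further up. Next I'll convert these to world positions.

```bash
python3 - <<'E'
from h import *
f=lambda z:(270+z[0]/5-.4,200+z[1]/5-.4)
g=lambda z:(290+z[0]/5.45-.4,220+z[1]/5.45-.4)
print("roll top",ray("top",f((384.5,290.5)),.107))
print("hole top",ray("top",f((386,290)),.105))
p,q=ray("top",f((370,258)),.126),ray("top",f((402,318)),.126)
print("paddle",p,q,(p+q)/2,np.degrees(np.arctan2(*(p-q)[1::-1])), np.hypot(*(p-q)[:2]))
print("plate screws ctr",ray("top",f((369,300)),.014))
print("scene roll rim ctr",ray("scene",g((400,143)),.107), "paddle top", ray("scene",g((401,84)),.126))
print("lay spot",ray("top",(398,214),0), ray("top",(365,190),0))
for b in((.65,-.26),(.63,-.3)):print(pix("top",(*b,0)),pix("scene",(*b,0)))
s=bot.read_state();print(s["position"],np.degrees(np.arctan2(*s["tcp_rot"][:2,1][::-1])))
E
```

```text
roll top [ 0.57866866 -0.20825505  0.107     ]
hole top [ 0.57896888 -0.20894702  0.105     ]
paddle [ 0.58925848 -0.20141634  0.126     ] [ 0.5680161  -0.21338615  0.126     ] [ 0.57863729 -0.20740124  0.126     ] 29.40071456833092 0.024382682484534995
plate screws ctr [ 0.57930002 -0.20871978  0.014     ]
scene roll rim ctr [ 0.57532281 -0.20326472  0.107     ] paddle top [ 0.57777033 -0.2071306   0.126     ]
lay spot [ 0.67811243 -0.32118233  0.        ] [ 0.72676826 -0.25148997  0.        ]
(np.float64(368.39205170549644), np.float64(226.58853988493186)) (np.float64(338.6141410658386), np.float64(259.30848682303355))
(np.float64(387.48636345423915), np.float64(236.70643666562106)) (np.float64(357.81136049864824), np.float64(250.5015075879533))
[ 0.25285226 -0.57078758  0.19048024] -66.11967627723125
```

{"name": "drive_tool", "arguments": {"deltas": "87 0 0 40 0; 87 0 0 70 0; 87 33 36 70 -0.05; 87 66 72 70 -0.1; 87 99 108 70 -0.15; 87 132 144 70 -0.2; 87 165 180 70 -0.25; 87 198 217 70 -0.3; 87 231 253 70 -0.35; 87 264 290 70 -0.4; 87 297 327 70 -0.42; 87 326 363 70 -0.42"}}

```text
time_s: 1.3
position: [0.5801, -0.2065, 0.2609]
tcp_rot: [[1.0, -0.003, -0.001], [-0.003, -1.0, 0.0], [-0.001, -0.0, -1.0]]
force: [0.8, -0.9, -0.8]
opening: 1.001
grasp_force: 0.0
```

{"name": "drive_tool", "arguments": {"deltas": "87 -1 -1 -40 0; 87 -1 -1 -80 0; 87 -1 -1 -110 0; 87 -1 -1 -130 0; 87 -1 -1 -145 0; 87 -1 -1 -155 0; 87 -1 -1 -163 0; 87 -1 -1 -168 0; 87 -1 -1 -168 0"}}

```text
time_s: 2.2
position: [0.5779, -0.2094, 0.0931]
tcp_rot: [[1.0, -0.003, -0.0], [-0.003, -1.0, 0.0], [-0.0, -0.0, -1.0]]
force: [0.2, 0.2, -0.1]
opening: 1.0
grasp_force: 0.0
```

```bash
python3 - <<'E'
from h import *
a=imaging.capture("top");b=imaging.capture("scene")
A=cv2.resize(a[190:320,280:410],(400,400),interpolation=cv2.INTER_CUBIC)
B=cv2.resize(b[180:310,300:430],(400,400),interpolation=cv2.INTER_CUBIC)
cv2.imwrite("pics/g1.png",np.hstack([A,B])[:,:,::-1])
s=bot.read_state();print(s["time_s"],s["position"],s["force"])
E
```

```text
2.3 [ 0.57848089 -0.20973615  0.09394091] [-0.40943503  1.27200689  0.4315921 ]
```

View pics/g1.png

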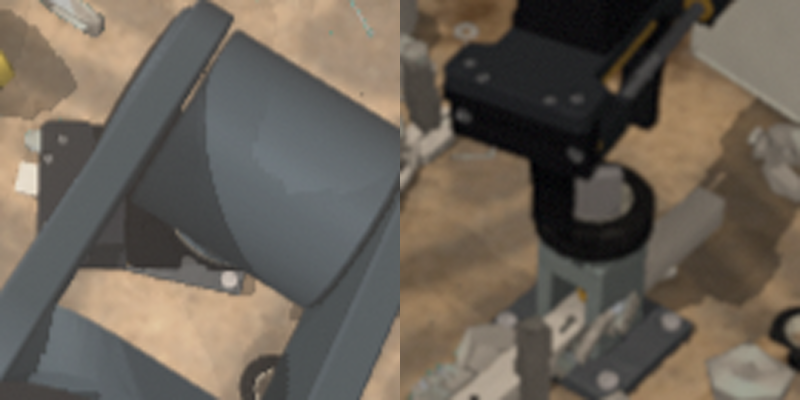

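The near finger sits beside the roll's left side at (555,205) and the paddle top is clear of the gripper body. Closing now.

{"name": "drive_tool", "arguments": {"deltas": "75 0 0 0 0; 70 0 0 0 0; 66 0 0 0 0; 60 0 0 0 0; 55 0 0 0 0; 55 0 0 0 0; 55 0 0 0 0; 55 0 0 8 0; 55 0 0 8 0"}}

```text
time_s: 3.2
position: [0.5789, -0.2099, 0.1025]
tcp_rot: [[1.0, -0.003, 0.002], [-0.003, -1.0, -0.001], [0.002, 0.001, -1.0]]
force: [-0.1, -0.1, 0.8]
opening: 0.636
grasp_force: 0.0
```

```bash
python3 - <<'E'
from h import *
b=imaging.capture("scene")
B=cv2.resize(b[180:310,300:430],(600,600),interpolation=cv2.INTER_CUBIC)
cv2.imwrite("pics/g2.png",B[:,:,::-1])
s=bot.read_state();print(s["time_s"],s["position"],s["force"],s["opening"],s["grasp_force"])
E
```

```text
3.25 [ 0.57867583 -0.2097948   0.10221581] [ 0.32470332 -0.61948079  1.10414873] 0.6324622061346404 0.0
```

View pics/g2.png

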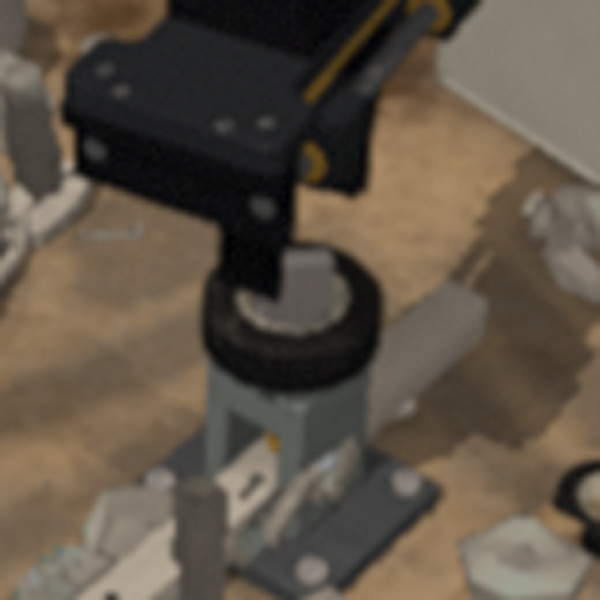

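```bash
python3 - <<'E'
from h import *
w=lambda p:tuple(np.round((np.array(pix("scene",p))-[300,180])*600/130))
for p in [(.5787,-.182,.102),(.5787,-.182,.107),(.569,-.182,.102),(.588,-.182,.102),(.5787,-.182,.118),(.569,-.182,.118),(.5785,-.208,.107),(.5785,-.208,.126),(.5785,-.1755,.107)]: print(p,w(p))
b=cv2.imread("pics/g2.png")
E
```

```text
(0.5787, -0.182, 0.102) (np.float64(254.0), np.float64(346.0))
(0.5787, -0.182, 0.107) (np.float64(255.0), np.float64(336.0))
(0.569, -0.182, 0.102) (np.float64(279.0), np.float64(355.0))
(0.588, -0.182, 0.102) (np.float64(230.0), np.float64(338.0))
(0.5787, -0.182, 0.118) (np.float64(255.0), np.float64(312.0))
(0.569, -0.182, 0.118) (np.float64(281.0), np.float64(321.0))
(0.5785, -0.208, 0.107) (np.float64(289.0), np.float64(293.0))
(0.5785, -0.208, 0.126) (np.float64(291.0), np.float64(252.0))
(0.5785, -0.1755, 0.107) (np.float64(246.0), np.float64(347.0))
```

```bash
python3 - <<'E'
from h import *
w=lambda p:tuple(np.round((np.array(pix("scene",p))-[300,180])*600/130))
for p in [(.541,-.115,.172),(.616,-.115,.172),(.541,-.305,.172),(.541,-.115,.192),(.616,-.115,.192)]: print(p,w(p))
b=imaging.capture("scene");a=imaging.capture("top")
c=b[130:310,270:450].astype(float);c=np.clip(c*2.2,0,255).astype(np.uint8)
cv2.imwrite("pics/g3.png",cv2.resize(c,(600,600),interpolation=cv2.INTER_CUBIC)[:,:,::-1])
E
```

```text
(0.541, -0.115, 0.172) (np.float64(270.0), np.float64(342.0))
(0.616, -0.115, 0.172) (np.float64(60.0), np.float64(266.0))
(0.541, -0.305, 0.172) (np.float64(512.0), np.float64(34.0))
(0.541, -0.115, 0.192) (np.float64(273.0), np.float64(292.0))
(0.616, -0.115, 0.192) (np.float64(58.0), np.float64(216.0))
```

View pics/g3.png

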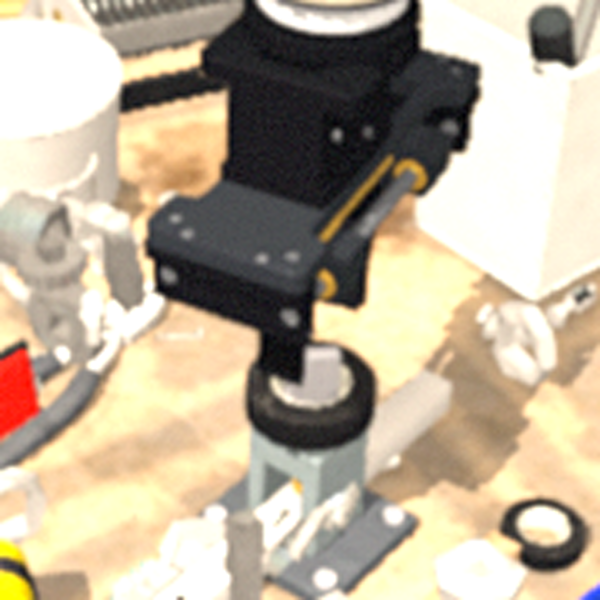

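The finger tip appears about 20–25 mm higher than the reported TCP. It ends above the roll, at the left edge of the hole. I'll open, go lower and close again; the tower leaves room to do this.

{"name": "drive_tool", "arguments": {"deltas": "87 0 0 0 0; 87 0 0 0 0; 87 0 0 0 0; 87 0 0 -8 0; 87 0 0 -14 0; 87 0 0 -20 0; 75 0 0 -20 0; 65 0 0 -20 0; 57 0 0 -20 0; 57 0 0 -20 0; 57 0 0 -20 0; 57 0 0 -20 0"}}

```text
time_s: 4.55
position: [0.5782, -0.2095, 0.0816]
tcp_rot: [[1.0, -0.003, 0.0], [-0.003, -1.0, -0.0], [0.0, 0.0, -1.0]]
force: [0.5, 0.3, 0.5]
opening: 0.664
grasp_force: 0.0
```

{"name": "drive_tool", "arguments": {"deltas": "57 0 0 -1 0; 57 0 0 -2 0; 57 0 0 -3 0; 57 0 0 -4 0; 57 0 0 -4 0"}}

```text
time_s: 5.05
position: [0.5779, -0.2094, 0.0771]
tcp_rot: [[1.0, -0.003, -0.0], [-0.003, -1.0, 0.0], [-0.0, -0.0, -1.0]]
force: [-0.1, -0.1, -0.3]
opening: 0.659
grasp_force: 0.0
```

```bash
python3 - <<'E'
from h import *
b=imaging.capture("scene")
c=np.clip(b[200:300,310:410].astype(float)*3.5,0,255).astype(np.uint8)
cv2.imwrite("pics/g4.png",cv2.resize(c,(600,600),interpolation=cv2.INTER_CUBIC)[:,:,::-1])
w=lambda p:tuple(np.round((np.array(pix("scene",p))-[310,200])*6))
for z in(.077,.09,.107,.12):print(z,[w((.578+d,-.2094+.0287,z)) for d in(-.0095,.0095)])
print(w((.5785,-.208,.107)),w((.5785,-.208,.126)))
E
```

```text
0.077 [(np.float64(299.0), np.float64(414.0)), (np.float64(237.0), np.float64(391.0))]
0.09 [(np.float64(301.0), np.float64(379.0)), (np.float64(238.0), np.float64(356.0))]
0.107 [(np.float64(303.0), np.float64(332.0)), (np.float64(239.0), np.float64(308.0))]
0.12 [(np.float64(305.0), np.float64(295.0)), (np.float64(241.0), np.float64(272.0))]
(np.float64(315.0), np.float64(261.0)) (np.float64(318.0), np.float64(207.0))
```

View pics/g4.png

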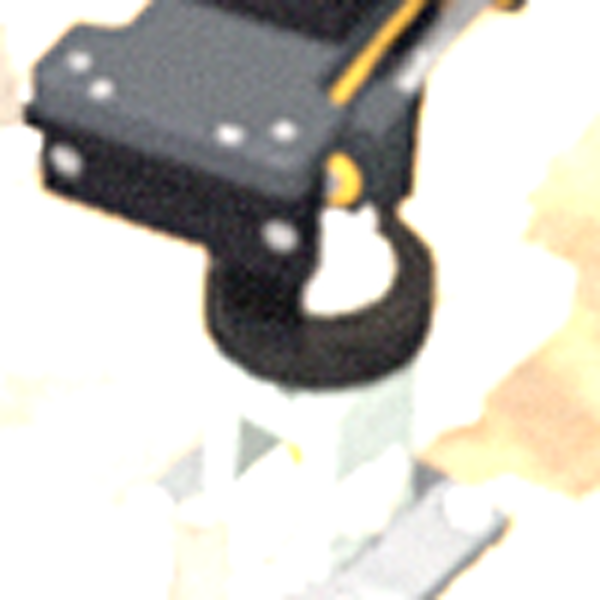

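```bash
python3 - <<'E'
from h import *
for z in(.17,.2,.23,.26):print(z,np.round(pix("top",(.541,-.1147,z)),1),np.round(pix("top",(.616,-.1147,z)),1))
print(bot.read_state()["joint_positions"])
# top view now: paddles/roll hidden?
m=imaging.camera_model("scene");T=np.array(m["T"])
# body bottom corner g4 (45,190),(205,245) -> ray at heights
for uv in((310+45/6,200+190/6),(310+310/6,200+275/6)):
  for z in(.147,.167,.187,.207):print(uv,z,np.round(ray("scene",uv,z),3))
E
```

```text
0.17 [293.6 276.6] [294.9 232.6]
0.2 [292.8 276.4] [294.3 230.7]
0.23 [292.  276.3] [293.5 228.7]
0.26 [291.1 276.1] [292.7 226.5]
[-3.03192558e+01  3.76568575e+01  8.91076981e+01 -1.48219055e-03
  5.32529962e+01  5.98641656e+01]
(317.5, 231.66666666666666) 0.147 [ 0.633 -0.157  0.147]
(317.5, 231.66666666666666) 0.167 [ 0.62  -0.135  0.167]
(317.5, 231.66666666666666) 0.187 [ 0.607 -0.114  0.187]
(317.5, 231.66666666666666) 0.207 [ 0.595 -0.093  0.207]
(361.6666666666667, 245.83333333333334) 0.147 [ 0.558 -0.16   0.147]
(361.6666666666667, 245.83333333333334) 0.167 [ 0.548 -0.139  0.167]
(361.6666666666667, 245.83333333333334) 0.187 [ 0.538 -0.117  0.187]
(361.6666666666667, 245.83333333333334) 0.207 [ 0.528 -0.096  0.207]
```

Top view agrees with the reported x and y, but the gripper sits about 38 mm higher than reported. I'll treat z as relative: open, go down another 23 mm, then close.

{"name": "drive_tool", "arguments": {"deltas": "87 0 0 0 0; 87 0 0 0 0; 87 0 0 0 0; 87 0 0 -6 0; 87 0 0 -12 0; 87 0 0 -18 0; 87 0 0 -22 0; 75 0 0 -22 0; 67 0 0 -22 0; 60 0 0 -22 0; 55 0 0 -22 0; 55 0 0 -22 0"}}

```text
time_s: 6.3
position: [0.5783, -0.2096, 0.0556]
tcp_rot: [[1.0, -0.003, 0.001], [-0.003, -1.0, -0.0], [0.001, 0.0, -1.0]]
force: [-0.2, -0.3, 0.4]
opening: 0.734
grasp_force: 30.0
```

{"name": "drive_tool", "arguments": {"deltas": "50 0 0 10 0; 50 0 0 25 0; 50 0 0 45 0; 50 0 0 65 0; 50 0 0 70 0; 50 20 -20 70 0; 50 45 -48 70 0; 50 70 -76 70 0; 50 90 -98 70 0; 50 97 -106 70 0; 50 97 -106 70 0"}}

```text
time_s: 7.4
position: [0.6755, -0.3169, 0.1243]
tcp_rot: [[1.0, -0.004, 0.0], [-0.004, -1.0, -0.0], [0.0, 0.0, -1.0]]
force: [-0.2, -0.3, -0.7]
opening: 0.735
grasp_force: 30.0
```

{"name": "drive_tool", "arguments": {"deltas": "50 0 0 -30 0; 50 0 0 -65 0; 50 0 0 -100 0; 50 0 0 -125 0; 50 0 0 -140 0; 50 0 0 -147 0; 50 0 0 -151 0; 50 0 0 -154 0; 50 0 0 -154 0"}}

```text
time_s: 8.3
position: [0.6757, -0.3158, -0.0276]
tcp_rot: [[1.0, -0.003, 0.001], [-0.003, -1.0, -0.001], [0.001, 0.001, -1.0]]
force: [1.4, 1.1, -0.9]
opening: 0.735
grasp_force: 30.0
```

{"name": "drive_tool", "arguments": {"deltas": "50 0 0 -1 0; 50 0 0 -2 0; 50 0 0 -3 0; 50 0 0 -3 0"}}

```text
time_s: 8.7
position: [0.6754, -0.3157, -0.0307]
tcp_rot: [[1.0, -0.003, 0.001], [-0.003, -1.0, -0.001], [0.001, 0.001, -1.0]]
force: [-1.1, -0.4, 3.6]
opening: 0.732
grasp_force: 31.9
```

{"name": "drive_tool", "arguments": {"deltas": "65 0 0 0 0; 68 0 0 0 0; 72 0 0 0 0; 80 0 0 0 0; 87 0 0 0 0; 87 0 0 0 0; 87 0 0 0 0"}}

```text
time_s: 9.4
position: [0.6763, -0.3173, -0.0306]
tcp_rot: [[1.0, -0.004, 0.003], [-0.004, -1.0, -0.003], [0.003, 0.003, -1.0]]
force: [-1.1, -2.7, 4.2]
opening: 0.988
grasp_force: 2.5
```

{"name": "drive_tool", "arguments": {"deltas": "87 0 0 10 0; 87 0 0 25 0; 87 0 0 60 0; 87 0 0 105 0; 87 0 0 150 0; 87 0 0 180 0; 87 0 -40 180 0; 87 0 -80 180 0; 87 0 -120 180 0; 87 0 -160 180 0; 87 0 -180 180 0; 87 0 -180 180 0"}}

```text
time_s: 10.6
position: [0.6738, -0.4988, 0.1482]
tcp_rot: [[1.0, -0.007, 0.0], [-0.007, -1.0, -0.001], [0.0, 0.001, -1.0]]
force: [0.2, -0.3, -0.6]
opening: 0.996
grasp_force: 0.0
```

```bash
python3 - <<'E'
from h import *
a=imaging.capture("top");b=imaging.capture("scene")
A=cv2.resize(a[190:320,300:430],(400,400),interpolation=cv2.INTER_CUBIC)
B=cv2.resize(a[235:280,325:370],(400,400),interpolation=cv2.INTER_CUBIC)
cv2.imwrite("pics/after_top.png",a[:,:,::-1]);cv2.imwrite("pics/after_scene.png",b[:,:,::-1])
cv2.imwrite("pics/g5.png",np.hstack([A,B])[:,:,::-1])
s=bot.read_state();print(s["time_s"],s["position"],s["force"],s["joint_positions"])
E
```

```text
10.7 [ 0.67485906 -0.49427858  0.1482153 ] [-0.72094178 -0.16266167 -0.0874169 ] [-4.38727297e+01  5.07057779e+01  4.64042716e+01  6.87493212e-02
  8.29858562e+01  4.63100927e+01]
```

View pics/g5.png

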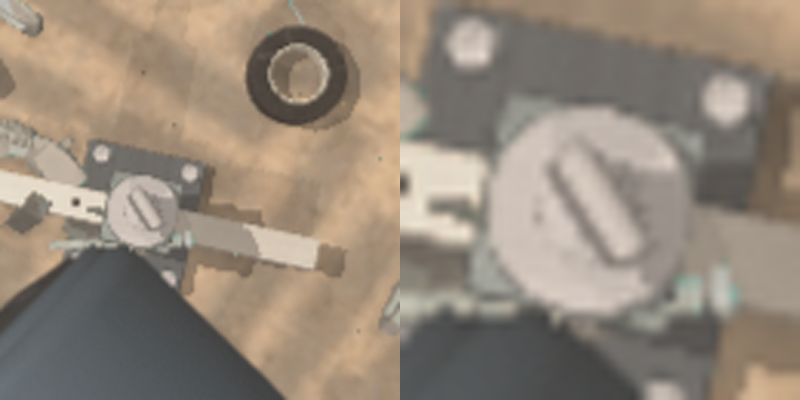

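The roll lies flat on the bench at (296,75), clear of the guide. The thumbscrew plate's long axis points at about 31° in world. I'll go over it with the closing axis across the plate.

{"name": "drive_tool", "arguments": {"deltas": "87 -10 30 0 0.06; 87 -20 60 0 0.12; 87 -32 96 0 0.18; 87 -44 132 0 0.25; 87 -56 168 0 0.32; 87 -68 204 0 0.39; 87 -80 240 0 0.46; 87 -90 270 0 0.52; 87 -96 287 0 0.556; 87 -96 287 0 0.556; 87 -96 287 0 0.556"}}

```text
time_s: 11.8
position: [0.5795, -0.2072, 0.1492]
tcp_rot: [[0.85, 0.526, 0.001], [0.526, -0.85, -0.001], [0.001, 0.001, -1.0]]
force: [0.3, -0.4, 0.2]
opening: 1.001
grasp_force: 0.0
```

{"name": "drive_tool", "arguments": {"deltas": "87 -1 -1 -25 0; 87 -1 -1 -50 0; 87 -1 -1 -65 0; 87 -1 -1 -73 0; 87 -1 -1 -76 0; 60 -1 -1 -76 0; 30 -1 -1 -76 0; 15 -1 -1 -76 0; 5 -1 -1 -76 0; 0 -1 -1 -76 0; 0 -1 -1 -76 0; 0 -1 -1 -76 0"}}

```text
time_s: 13.0
position: [0.5781, -0.2095, 0.0725]
tcp_rot: [[0.851, 0.525, 0.0], [0.525, -0.851, -0.0], [0.0, 0.0, -1.0]]
force: [-0.3, 0.9, -0.2]
opening: 0.452
grasp_force: 0.0
```

```bash
python3 - <<'E'
from rig import bot
s=bot.read_state();print(s)
E
```

```text
{'time_s': 13.0, 'joint_positions': array([-3.03196869e+01,  3.80380382e+01,  8.92738513e+01,  9.39127285e-04,
        5.26771657e+01,  2.80072507e+01]), 'qvel': array([ 0.00353667,  0.11409973, -0.02150331, -0.07456805, -0.04164656,
       -0.06400723]), 'tau': array([ 6.88085220e-04, -4.57320535e+01, -1.35002947e+01,  6.72260486e-02,
       -4.10371955e-03,  1.42449762e-04]), 'position': array([ 0.57807681, -0.20947425,  0.07246841]), 'tcp_rot': array([[ 8.51063275e-01,  5.25063113e-01,  1.71476208e-04],
       [ 5.25063132e-01, -8.51063276e-01, -8.51817956e-05],
       [ 1.01211285e-04,  1.62530933e-04, -9.99999982e-01]]), 'force': array([-0.33779755,  0.91450347, -0.21167865]), 'moment': array([ 0.05874564,  0.03201565, -0.0542116 ]), 'grasp_force': 0.0, 'opening': 0.45167500070610456}
```

{"name": "drive_tool", "arguments": {"deltas": "0 0 0 0 0; 0 0 0 0 0; 0 0 0 0 0; 0 0 0 0 0; 0 0 0 0 0; 0 0 0 0 0; 0 0 0 0 0"}}

```text
time_s: 13.7
position: [0.5783, -0.2098, 0.0723]
tcp_rot: [[0.851, 0.525, 0.0], [0.525, -0.851, -0.0], [0.0, 0.001, -1.0]]
force: [-0.0, -0.8, -1.0]
opening: 0.1
grasp_force: 30.0
```

```bash
cat > st.py <<'E'
from rig import bot; import numpy as np
s=bot.read_state();R=s["tcp_rot"]
print(s["time_s"],s["position"].round(4),"yaw",np.arctan2(R[1,1],R[0,1]).round(4),"M",s["moment"].round(3),"F",s["force"].round(2),"open mm",s["opening"]*87,s["grasp_force"],"J6",s["joint_positions"][5],s["tau"].round(3)[5])
E
python3 st.py
```

```text
13.7 [ 0.5783 -0.2098  0.0723] yaw -1.0181 M [-0.246 -0.102 -0.022] F [-0.03 -0.77 -0.95] open mm 8.73447023322352 29.999491875059903 J6 28.009981353432384 -0.044
```

{"name": "drive_tool", "arguments": {"deltas": "0 0 0 0 -0.1; 0 0 0 0 -0.2; 0 0 0 0 -0.3; 0 0 0 0 -0.4; 0 0 0 0 -0.5; 0 0 0 0 -0.6; 0 0 0 0 -0.6"}}

```text
time_s: 14.4
position: [0.5783, -0.2099, 0.0723]
tcp_rot: [[0.999, -0.047, 0.001], [-0.047, -0.999, -0.001], [0.001, 0.001, -1.0]]
force: [0.1, -1.6, -0.5]
opening: 0.103
grasp_force: 30.0
```

```bash
python3 st.py
```

```text
14.4 [ 0.5783 -0.2099  0.0723] yaw -1.6179 M [-0.259 -0.1   -0.046] F [ 0.14 -1.55 -0.55] open mm 8.952056010333104 30.000440846197307 J6 62.3806075441247 0.293
```

Continuing in small steps and watching the torque and the finger opening for the stop.

{"name": "drive_tool", "arguments": {"deltas": "0 0 0 0 -0.03; 0 0 0 0 -0.06; 0 0 0 0 -0.09; 0 0 0 0 -0.12; 0 0 0 0 -0.15; 0 0 0 0 -0.15"}}

```text
time_s: 15.0
position: [0.5783, -0.2098, 0.0723]
tcp_rot: [[0.981, -0.196, 0.0], [-0.196, -0.981, -0.001], [0.001, 0.001, -1.0]]
force: [1.9, -2.7, -2.9]
opening: 0.103
grasp_force: 30.0
```

```bash
python3 st.py
```

```text
15.0 [ 0.5783 -0.2098  0.0723] yaw -1.7683 M [-0.577 -0.251  0.156] F [ 1.87 -2.72 -2.94] open mm 8.928563502358175 30.000140145421028 J6 71.00290343921212 0.268
```

{"name": "drive_tool", "arguments": {"deltas": "0 0 0 0 -0.03; 0 0 0 0 -0.06; 0 0 0 0 -0.08; 0 0 0 0 -0.08"}}

```text
time_s: 15.4
position: [0.5783, -0.2098, 0.0724]
tcp_rot: [[0.962, -0.274, 0.0], [-0.274, -0.962, -0.001], [0.001, 0.001, -1.0]]
force: [1.9, -4.1, -3.1]
opening: 0.112
grasp_force: 30.6
```

```bash
python3 st.py
```

```text
15.4 [ 0.5783 -0.2098  0.0724] yaw -1.8478 M [-0.67  -0.277  0.531] F [ 1.91 -4.07 -3.09] open mm 9.712522460004234 30.618658667081036 J6 75.57431285760376 0.622
```

The stop shows: Mz is 0.53 N m and the plate is starting to wedge the pads. The seat is at a yaw of about -1.80. I'll hold briefly, then back off to a yaw of about -0.23.

{"name": "drive_tool", "arguments": {"deltas": "0 0 0 0 0; 0 0 0 0 0; 0 0 0 0 0; 0 0 0 0 0.1; 0 0 0 0 0.2; 0 0 0 0 0.3; 0 0 0 0 0.4; 0 0 0 0 0.5; 0 0 0 0 0.6; 0 0 0 0 0.7; 0 0 0 0 0.8; 0 0 0 0 0.8"}}

```text
time_s: 16.6
position: [0.5781, -0.2098, 0.0724]
tcp_rot: [[0.867, 0.499, 0.001], [0.499, -0.867, 0.0], [0.0, 0.0, -1.0]]
force: [1.2, -4.5, -1.9]
opening: 0.101
grasp_force: 30.0
```

```bash
python3 st.py
```

```text
16.6 [ 0.5781 -0.2098  0.0724] yaw -1.0489 M [-0.912 -0.323  0.072] F [ 1.22 -4.45 -1.94] open mm 8.809598031336902 29.998080991208553 J6 29.73346174700297 -0.239
```

{"name": "drive_tool", "arguments": {"deltas": "0 0 0 0 0.1; 0 0 0 0 0.2; 0 0 0 0 0.3; 0 0 0 0 0.4; 0 0 0 0 0.5; 0 0 0 0 0.6; 0 0 0 0 0.7; 0 0 0 0 0.77; 0 0 0 0 0.82; 0 0 0 0 0.82; 0 0 0 0 0.82"}}

```text
time_s: 17.7
position: [0.5781, -0.2098, 0.0724]
tcp_rot: [[0.228, 0.974, 0.0], [0.974, -0.228, -0.0], [0.0, 0.0, -1.0]]
force: [1.5, -4.9, -3.7]
opening: 0.108
grasp_force: 30.0
```

```bash
python3 st.py; python3 - <<'E'
from h import *
a=imaging.capture("top");b=imaging.capture("scene")
B=cv2.resize(b[180:310,300:430],(400,400),interpolation=cv2.INTER_CUBIC)
A=cv2.resize(a[120:320,280:480],(400,400),interpolation=cv2.INTER_CUBIC)
cv2.imwrite("pics/g6.png",np.hstack([A,np.clip(B*1.8,0,255).astype(np.uint8)])[:,:,::-1])
E
```

```text
17.7 [ 0.5781 -0.2098  0.0724] yaw -0.2304 M [-0.861 -0.418  0.076] F [ 1.46 -4.91 -3.72] open mm 9.404393298971705 29.998896117322147 J6 -17.15529507318506 0.054
```

View pics/g6.png

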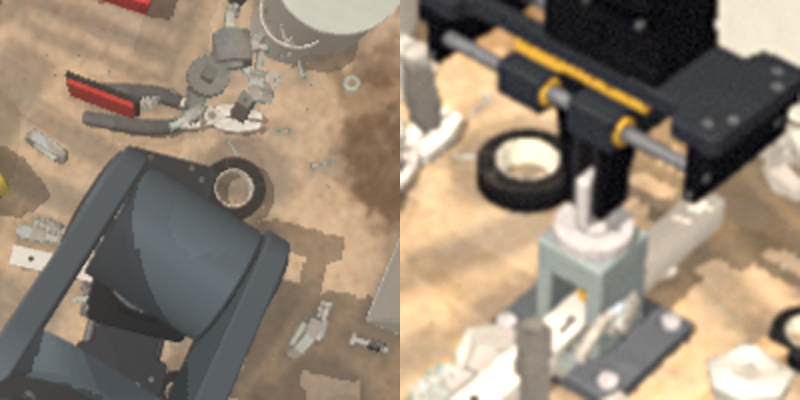

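The roll lies flat and clear of the guide at (520,168). The head is gripped between the fingers at (590,195), and the pliers and tape measure have not moved. Handing in.

```bash
python3 -c "
from rig import bot
print(bot.hand_in())"
```

```text
the job is handed in; nothing more can be done
None
```

The job is handed in, with no verdict shown: the roll lies flat on the bench clear of the guide, and the thumbscrew was turned to its stop, backed off about 1.57 rad, and is still gripped (30 N). The reported tool height read about 30–40 mm too low, so I gripped the head at a height chosen to meet the 25 mm limit either way.

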